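# Find the heavy side of an unmarked balance shaft by feel and hold it at the bottom

### The job

The balance shaft clamped in the bench vice has lost its timing mark, and its off-centre weight is sealed inside the housing where nobody can see it. Turn the shaft by the drive pins on its gear, feel which side is heavy, and bring the heavy side straight down. Finish without letting go: a pin gripped firmly between the fingers, holding the gear still there so that I can paint the new mark on it, and leave the cup, tools and loose parts on the bench where they are.

Things in the scene. Friction and masses are not known exactly. Their poses are not given: they have to be found in the camera images.
- gear_centre (a point): centre of the drive gear, on the shaft axis, 178 mm above the bench: dark steel disc with fine teeth, upright, 116 mm across, 12 mm thick. Does not turn with the gear: x runs level along the shaft out of the housing, z up. On the outer (+x) face stand five round steel drive pins, 12 mm thick, from x = 6 to 36 mm, evenly round the gear, their middles 38 mm from the axis; nothing else there, and nothing above
- balancer (a joint): angle of gear and shaft about x of gear_centre, right-handed, rad, endless. At 0 one pin is straight above the axis; positive takes that pin towards -y of gear_centre. It says nothing of the heavy side, which lies at an unknown angle to the pins, another each time; at the start it is never near the bottom. Oil seals drag with a constant 0.3 N m either way, so the shaft stays where it is left
- housing (a point): middle of the round aluminium housing (100 mm across, 120 mm long), 107 mm from the gear's centre along its -x. Hides the off-centre weight on the shaft: it pulls towards its own lowest place with 0.20 to 0.26 N m when the heavy side is level with the axis, less in between, nothing straight down or up. So the gear turns harder while the heavy side is lifted and easier while it comes down
- vice: blue bench vice that clamps the housing, fixed to the bench, at another place and swivelled otherwise each time. Origin on the bench under the gear's centre, axes as gear_centre. Jaws reach 164 mm, the housing 230 mm above the bench; 34 mm of bare shaft, 26 mm thick, lie between housing and gear. Nothing stands above the gear
- pinion: bystander: steel pinion lying flat, 56 mm in diameter, 16 mm high; origin at the centre of its underside
- bearing: bystander: steel bearing ring lying flat, 46 mm in diameter, 14 mm high; origin at the centre of its underside
- marker: bystander: yellow paint marker with black cap lying on its side, 132 mm long, 17 mm thick; origin on the bench under its middle, x along it
- nylon_gear: bystander: white plastic gear lying flat, 78 mm in diameter, 14 mm high; origin at the centre of its underside
- cup: bystander: paper coffee cup with a black lid, standing, 87 mm in diameter at the top, 113 mm high; origin at the centre of its underside
- spanner: bystander: steel spanner lying flat, 190 mm long along x, 8 mm high; origin on the bench under its middle
- screwdriver: bystander: screwdriver with a red handle lying down, 210 mm long along x, 26 mm thick; origin on the bench under its middle

How it is judged:
By the outcome, as a careful person would: the job done as asked, in the order asked, and still so for the second after the job is handed in, while the arm keeps its last pose, push and grip.
It also fails if it takes over 72 s, if anything falls off the work surface, if the arm or the gripper's body presses on something with over 40 N, if the wrist force passes 120 N, or if a joint passes its speed limit or range.

### The arm

A 7-joint arm with a two-finger parallel gripper is mounted at the origin on the work surface. World frame = base frame: x ahead of the robot, y to its left, z up, the work surface at z = 0. Lengths are in m, angles in rad, forces in N, time in s.
With the tool pointing down it reaches from about 0.425 to 1.025 m from the base axis. Payload 9.4 kg.
Tool frame: the origin (TCP) lies midway between the tips of the shut fingers; the grasp point (between the pads) lies 19 mm behind it (r.pinch_z is the distance from the TCP to the grasp point, in m); z points along the fingers, y is the direction in which the jaws open and shut (so a half turn about z gives the same grasp; the last joint's range is limited). The gripper opens to 85 mm and grips with 20 to 120 N. Pads are 22 mm wide; open, the fingers measure 114 mm over their backs; the gripper's body (76 mm by 85 mm) begins 54 mm behind the grasp point. The pads swing forward as they close: fully open they stand 13 mm farther back than shut.
Start: joints at [-1.383, 0.599, -0.003, 1.599, 0.002, 0.943, -0.08], TCP at [0.19, 0.7, 0.231] pointing down, gripper open.
Joint ranges: [-2.57, 2.57], [-0.35, 1.97], [-1.29, 1.29], [0.11, 2.56], [-1.05, 4.19], [0.11, 1.86], [-2.63, 2.63]. Speed limits (rad/s): [2.22, 2.22, 3.01, 3.01, 3.14, 3.14, 3.14].

### API

Orientations are given as a unit quaternion [x, y, z, w].
In Python, from plant import r, effector, kinematics, telemetry, imaging, nets gives the robot as it stands. Calls block until the motion is done:
- r.goto(position, orientation): joint-space move of the TCP to a pose.
- r.line_to(position, speed=0.15, rotation=None): straight line of the TCP; rotation=None keeps the orientation; speed is the mean speed in m/s.
- r.set_joints(angles): joint-space move.
- effector.grip(opening, squeeze=None): finger opening in m; squeeze is the grip in N (None keeps the last); returns when the fingers have stopped.
- r.wait(seconds).
- kinematics.inverse_kinematics(position, orientation): joint angles nearest the present ones, or None.
- telemetry.sense(): the state.
- imaging.snapshot(name): name is "scene" or "top"; returns (picture, depth): 480x640x3 uint8, red, green, blue; 480x640 float32, m along the optical axis (not along the pixel's ray), 0 where there is no reading.
- imaging.camera_params(name): a dict with "intrinsics" (3x3 intrinsics, pixels), "world_from_camera" (4x4, takes a point from camera to world coordinates). Camera axes: x right, y up, looking along -z (the intrinsics and any distortion apply to the point x, -y, -z); pixel columns grow to the right and rows downward; lengths in m; the calibration is good to about 2 mm. A picture is of the moment at which its call begins. camera_params takes no time and is no camera call.
A pose or a line that the arm cannot do raises r.Unreachable and nothing moves.
- r.close_job(): hands the job in, once; it reports no verdict.
Trained networks look in the newest picture that a camera, given by its name, has taken for a name from the list of things; names that differ only in an ending like _2 or _b are one class to them, and where a whole thing is asked for, a point or a joint stands for the part that bears it (a point fixed in the world has none). Each returns a list of dicts, best first, with "confidence" (0 to 1); they miss things now and then, are a little off and sometimes report something else, mostly with a low value. They report only what shows in the picture. A call takes as long as a camera call.
- nets.boxes_of(thing, camera): "bbox" ([left, top, right, bottom] in pixels, round what is visible of it).
The state is a dict: "clock": time; "joint_positions": joint angles; "dq": joint speeds; "tau": joint torques, N m; "position": TCP position; "orientation": TCP orientation; "force": force on the tool from outside, world axes, zero at the start; "wrist_torque": the same for the moment, N m; "opening": finger opening in m.
Only numpy, scipy, OpenCV 4.12 (cv2) and the standard library are available. Lean on these libraries where they do the work, as an engineer would, in place of code of your own. Each camera call takes 0.05 s, during which the arm holds its last target. There are 200 camera calls.

## Working session

There is one attempt and no reset: what is moved stays moved. The work goes in short steps, each a Python script; the robot and the scene stay as the last script left them, time stands still between calls to the robot, and variables do not carry over. Pictures are saved under pics/ and viewed, on a budget of 10 in all, crops included, one or two more only if the job needs it, and the job is handed in when it is done.

```bash
ls; mkdir -p pics
python3 - <<'E'
from plant import r, effector, kinematics, telemetry, imaging, nets
import cv2,numpy as np
for n in("scene","top"):
    p,d=imaging.snapshot(n); cv2.imwrite(f"pics/{n}0.png",p[:,:,::-1]); np.savez(f"{n}0.npz",p=p,d=d)
    c=imaging.camera_params(n); print(n,np.round(c["intrinsics"],1).tolist(),np.round(c["world_from_camera"],3).tolist(),[k for k in c])
    for t in("gear_centre","housing","vice","cup"):
        print(t,[(np.round(b["bbox"]).tolist(),round(b["confidence"],2)) for b in nets.boxes_of(t,n)[:2]])
s=telemetry.sense();print(s)
E
```

```text
pics
scene [[565.3, 0.0, 321.4], [0.0, 565.3, 248.9], [0.0, 0.0, 1.0]] [[0.174, -0.53, 0.83, 1.698], [0.985, 0.091, -0.148, -0.238], [0.003, 0.843, 0.538, 0.825], [0.0, 0.0, 0.0, 1.0]] ['intrinsics', 'world_from_camera']
gear_centre [([222.0, 165.0, 369.0, 256.0], 0.96)]
housing [([220.0, 166.0, 369.0, 254.0], 0.87)]
vice [([221.0, 166.0, 368.0, 255.0], 0.88)]
cup [([483.0, 217.0, 519.0, 267.0], 0.79)]
top [[515.4, 0.0, 312.0], [0.0, 515.4, 235.7], [0.0, 0.0, 1.0]] [[-0.003, 0.986, -0.167, 0.343], [-1.0, -0.004, -0.006, -0.043], [-0.007, 0.167, 0.986, 1.517], [0.0, 0.0, 0.0, 1.0]] ['intrinsics', 'world_from_camera']
gear_centre [([256.0, 242.0, 400.0, 336.0], 0.87)]
housing [([257.0, 244.0, 402.0, 339.0], 0.67)]
vice [([259.0, 241.0, 400.0, 336.0], 0.71)]
cup [([131.0, 230.0, 169.0, 262.0], 0.86)]
{'clock': 0.5, 'joint_positions': array([-1.3826973 ,  0.59932985, -0.00249442,  1.59942516,  0.0018285 ,
        0.94288953, -0.07979466]), 'dq': array([ 0.00131692, -0.00329865,  0.00121211, -0.00137748,  0.00015605,
        0.00054927, -0.00146242]), 'tau': array([-1.46379440e-03, -7.75553370e+01,  1.56224281e+00, -2.58164835e+01,
        1.23685162e-02,  2.90435957e-03,  2.53086358e-05]), 'position': array([0.18975872, 0.69971296, 0.23124424]), 'orientation': array([ 1.31993582e-01,  9.91250570e-01, -2.67341006e-05,  3.49431217e-05]), 'force': array([-0.41037345, -0.26821556, -0.30931305]), 'wrist_torque': array([-0.00386976, -0.01669593, -0.03316017]), 'opening': 0.08536246215198921}
```

Run:
```python
import cv2,numpy as np
a=cv2.imread("pics/scene0.png");b=cv2.imread("pics/top0.png")
ca=cv2.resize(a[145:285,190:390],(800,560),interpolation=cv2.INTER_CUBIC)
cb=cv2.resize(b[225:350,245:415],(800,588),interpolation=cv2.INTER_CUBIC)
cv2.imwrite("pics/c1.png",ca);cv2.imwrite("pics/c2.png",cb)
```

```text
(no output)
```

View pics/scene0.png

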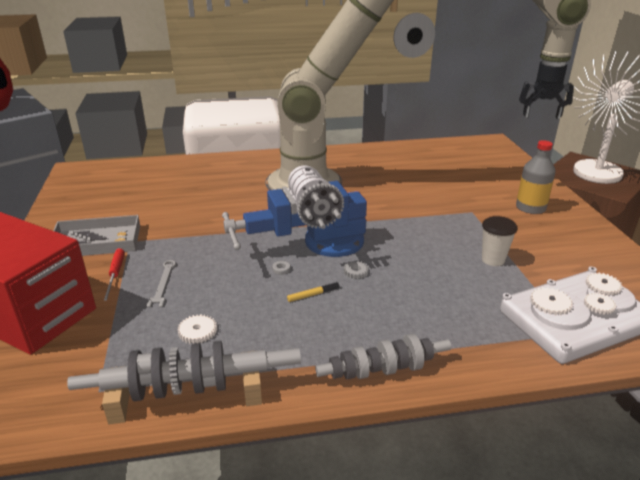

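View pics/c1.png

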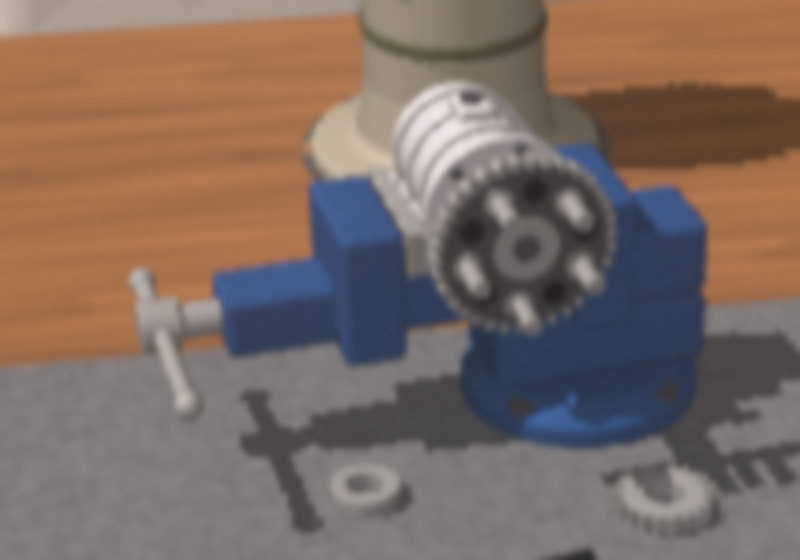

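View pics/c2.png

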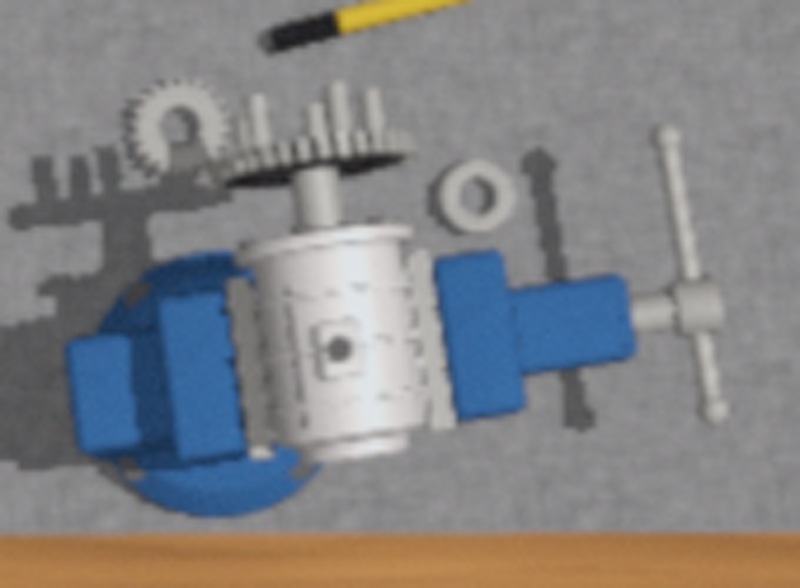

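Scene shows the vice ahead of the robot, with the gear hub at about pixel (321,207) and facing away from the base. The five pin tips stand clear, and the pinion and bearing lie on the bench below. Next I'll fit a CAD-like model to both point clouds and check reach.

```bash
cat > h.py <<'E'
import numpy as np
from scipy.optimize import least_squares
from scipy.spatial.transform import Rotation as R
def cloud(n,p,d,cam):
    K=cam["intrinsics"];T=np.array(cam["world_from_camera"]);v,u=np.nonzero(d>0);z=d[v,u]
    P=np.c_[(u-K[0][2])/K[0][0]*z,-(v-K[1][2])/K[1][1]*z,-z]
    return P@T[:3,:3].T+T[:3,3],p[v,u].astype(int)
def cyl(P,x0,x1,rad,cy=0,cz=0):
    a=np.hypot(P[:,1]-cy,P[:,2]-cz)-rad;b=np.maximum(x0-P[:,0],P[:,0]-x1)
    return np.hypot(np.maximum(a,0),np.maximum(b,0))+np.minimum(np.maximum(a,b),0)
def sdf(q,P,fixed=None):
    x,y,z,yaw,th=q
    L=(P-[x,y,z])@R.from_euler('z',yaw).as_matrix()
    s=[cyl(L,-.006,.006,.057),cyl(L,-.05,0,.013),cyl(L,-.167,-.047,.05)]
    for k in range(5):
        a=th+k*2*np.pi/5; s.append(cyl(L,.006,.036,.006,-.038*np.sin(a),.038*np.cos(a)))
    return np.min(s,0)
def fit(P,C,q0):
    nb=~((C[:,2]>C[:,0]+40))
    m=nb&(P[:,2]>.115)&(P[:,2]<.245)&(np.hypot(P[:,0]-q0[0]+.06,P[:,1]-q0[1])<.15);P=P[m]
    best=None
    f=lambda q:np.append(sdf(q,P),30*(q[2]-.178))
    for it in range(2):
        for t in (np.arange(6)*np.pi/15 if it==0 else [best.x[4]]):
            q=np.array([*q0[:4],t]) if it==0 else best.x
            P_=P if it==0 else P[np.abs(sdf(q,P))<.02]
            f=lambda q:np.append(sdf(q,P_),3*(q[2]-.178))
            o=least_squares(f,q,loss='soft_l1',f_scale=.002)
            if it or best is None or o.cost<best.cost: best=o
    return best.x,len(P_),np.sqrt(np.mean(np.minimum(np.abs(sdf(best.x,P_)),.01)**2))
E
python3 - <<'E'
from plant import r, effector, kinematics, telemetry, imaging, nets
from h import *
Cs={n:imaging.camera_params(n) for n in("scene","top")}
cl=[]
for n in Cs:
    z=np.load(n+"0.npz"); cl.append(cloud(n,z["p"],z["d"],Cs[n]))
z=np.load("scene0.npz");c=Cs["scene"]
P,C=cl[0];v,u=np.nonzero(z["d"]>0);i=np.argmin(abs(v-207)+abs(u-321));print("hub",P[i])
q0=[P[i,0]-.006,P[i,1],.178,0]
for a in (cl[0],cl[1],(np.r_[cl[0][0],cl[1][0]],np.r_[cl[0][1],cl[1][1]])):
    q,n,e=fit(*a,q0);print(np.round(q,4),"th mod72deg",np.degrees(q[4])%72,n,e)
# reachability of tilt a (rad about shaft axis, tool radial)
x,y,zc,yaw,th=q; Rz=R.from_euler('z',yaw)
for flip in(0,1):
  for off in (0,.10):
    ok=[]
    for d in range(-130,131,10):
        a=np.radians(d); rad=np.array([0,-np.sin(a),np.cos(a)]); 
        zt=-rad; xt=np.array([1,0,0])*(1-2*flip); yt=np.cross(zt,xt)
        o=(Rz*R.from_matrix(np.c_[xt,yt,zt])).as_quat()
        p=np.array([x,y,zc])+Rz.apply(np.array([.023,0,0])+rad*(.038-r.pinch_z+off))
        j=kinematics.inverse_kinematics(p,o)
        ok.append((d,None if j is None else np.round(j,1).tolist()))
    print(flip,off,[d for d,j in ok if j]); 
    if off==0: print([k for k in ok if k[1]][::4])
E
```

```text
hub [ 0.5154977  -0.0284532   0.17873947]
[ 0.5086 -0.029   0.1751  0.12    0.4769] th mod72deg 27.324007030497597 2597 0.003963045098002567
[ 0.5114 -0.0313  0.1715  0.1403  0.4754] th mod72deg 27.23845639850539 2705 0.004923866490172511
[ 0.5093 -0.0308  0.1727  0.1355  0.4873] th mod72deg 27.919418777957702 5312 0.004720359143379295
0 0 [-130, -120, -110, -100, -90, -80, -70, -60, -50, -40, -30, -20, -10, 0, 10, 20, 30, 40, 50, 60, 70, 80, 90, 100, 110, 120, 130]
[(-130, [-1.3, 2.0, 1.1, 2.0, 0.5, 1.1, -2.5]), (-90, [-1.3, 1.4, 1.0, 2.1, 0.5, 0.8, -2.5]), (-50, [-1.1, 0.9, 1.0, 2.2, 0.3, 0.6, -2.0]), (-10, [-0.7, 0.5, 0.7, 2.1, -0.3, 0.6, -1.2]), (30, [-0.1, 0.6, 0.4, 2.0, -0.8, 1.1, -0.5]), (70, [0.4, 0.9, 0.1, 1.9, -0.9, 1.5, -0.3]), (110, [0.6, 1.2, -0.2, 1.8, -1.0, 1.9, -0.2])]
0 0.1 [-130, -120, -110, -100, -90, -80, -70, -60, -50, -40, -30, -20, -10, 0, 10, 20, 30, 40, 50, 60, 70, 80, 90, 100, 110, 120, 130]
1 0 [-130, -120, -110, -100, -90, -80, -70, -60, -50, -40, -30, -20, -10, 0, 10, 20, 30, 40, 50, 60, 70, 80, 90, 100, 110, 120, 130]
[(-130, [-0.8, 1.5, 0.4, 2.0, 1.0, 1.8, -0.0]), (-90, [-0.8, 1.1, 0.2, 2.1, 1.0, 1.4, 0.1]), (-50, [-0.7, 0.6, 0.2, 2.1, 0.9, 1.0, 0.5]), (-10, [-0.3, 0.4, 0.1, 2.1, 0.2, 0.6, 1.4]), (30, [0.7, 0.6, -0.7, 2.0, -0.1, 0.8, 1.9]), (70, [1.0, 1.1, -0.9, 1.8, -0.4, 1.1, 2.2]), (110, [1.0, 1.5, -0.9, 1.7, -0.6, 1.4, 2.4])]
1 0.1 [-130, -120, -110, -100, -90, -80, -70, -60, -50, -40, -30, -20, -10, 0, 10, 20, 30, 40, 50, 60, 70, 80, 90, 100, 110, 120, 130]
```

```bash
sed -i 's/3\*(q\[2\]-.178))$/300*(q[2]-.178))/; s/,30\*(q\[2\]/,300*(q[2]/' h.py
cat > m.py <<'E'
from plant import r, effector, kinematics, telemetry, imaging, nets
from h import *
import json
def pose(g,a,off=0,flip=1,xs=.023):
    """tool pointing radially at gear angle a, grasp point on pin circle + off"""
    x,y,z,yaw=g; Rz=R.from_euler('z',yaw); rad=np.array([0,-np.sin(a),np.cos(a)])
    xt=np.array([1,0,0])*(1-2*flip); zt=-rad
    o=(Rz*R.from_matrix(np.c_[xt,np.cross(zt,xt),zt])).as_quat()
    return np.array([x,y,z])+Rz.apply([xs,0,0]+rad*(.038-r.pinch_z+off)),o
def st(msg=""):
    s=telemetry.sense();print(msg,"t",round(s["clock"],2),"q",np.round(s["joint_positions"],2).tolist(),"F",np.round(s["force"],1),"M",np.round(s["wrist_torque"],2),"op",round(s["opening"]*1e3,1));return s
E
python3 - <<'E'
from m import *
cl=[]
for n in ("scene","top"):
    z=np.load(n+"0.npz"); cl.append(cloud(n,z["p"],z["d"],imaging.camera_params(n)))
for a in (cl[0],cl[1],(np.r_[cl[0][0],cl[1][0]],np.r_[cl[0][1],cl[1][1]])):
    q,n,e=fit(*a,[.509,-.03,.178,.13]);print(np.round(q,4),np.degrees(q[4])%72,n,e)
json.dump(q.tolist(),open("g.json","w"))
g=q[:4];a=q[4]
r.line_to([.3,.55,.42],speed=.35);st("up")
for flip in(0,1):
    p,o=pose(g,a,.13,flip);print(flip,np.round(p,3),np.round(kinematics.inverse_kinematics(p,o),2))
E
```

```text
[ 0.5085 -0.0282  0.178   0.1164  0.4785] 27.41715365888895 2581 0.004051520754874003
[ 0.5115 -0.0312  0.1737  0.1407  0.4875] 27.928846468917115 2705 0.005046922374257407
[ 0.5092 -0.0307  0.1741  0.1348  0.49  ] 28.075394390578175 5305 0.004748585709391445
up t 1.41 q [-1.18, 0.33, 0.02, 1.59, -0.01, 1.22, 0.15] F [-0.6  1.  -0. ] M [-0.04  0.04  0.05] op 85.8
0 [ 0.541 -0.097  0.306] [-0.26  0.58  0.94  1.86 -0.79  1.43 -0.43]
1 [ 0.541 -0.097  0.306] [ 0.7   0.48 -0.55  1.8  -0.25  1.1   2.02]
```

Run:
```python
from m import *
g=[.509,-.030,.178,.125];a=.485
json.dump(g+[a],open("g.json","w"))
p,o=pose(g,a,.13);r.goto(p,o);st("hover")
for k in range(8):
    r.wait(.05);s=telemetry.sense();print(np.round(s["force"],2),np.round(s["wrist_torque"],3))
effector.grip(.042,30)
p,o=pose(g,a,.05);r.line_to(p,speed=.15);st("near")
im,d=imaging.snapshot("scene");import cv2
cv2.imwrite("pics/near.png",cv2.resize(im[130:270,220:420],(800,560),interpolation=cv2.INTER_CUBIC)[:,:,::-1])
```

```text
hover t 3.92 q [0.7, 0.47, -0.55, 1.8, -0.25, 1.1, 2.01] F [ 0.2  0.5 -0.2] M [-0.49 -0.02 -0.01] op 85.2
[-0.21 -0.6  -0.34] [-0.472 -0.114 -0.029]
[0.18 0.4  0.36] [-0.456 -0.074 -0.022]
[-0.77 -0.47  0.12] [-0.449 -0.082  0.018]
[ 0.43 -0.22 -0.6 ] [-0.49  -0.059  0.023]
[ 0.14 -0.6   0.29] [-0.529 -0.035 -0.036]
[ 0.   -1.02 -0.13] [-0.398 -0.081 -0.012]
[ 0.15 -0.25  0.87] [-0.488 -0.062  0.008]
[ 0.79 -0.01 -1.15] [-0.502 -0.057 -0.04 ]
near t 5.5 q [0.65, 0.53, -0.56, 1.91, -0.25, 0.92, 2.0] F [ 0.4 -0.1 -0.4] M [-0.5  -0.06  0.03] op 41.8
```

View pics/near.png

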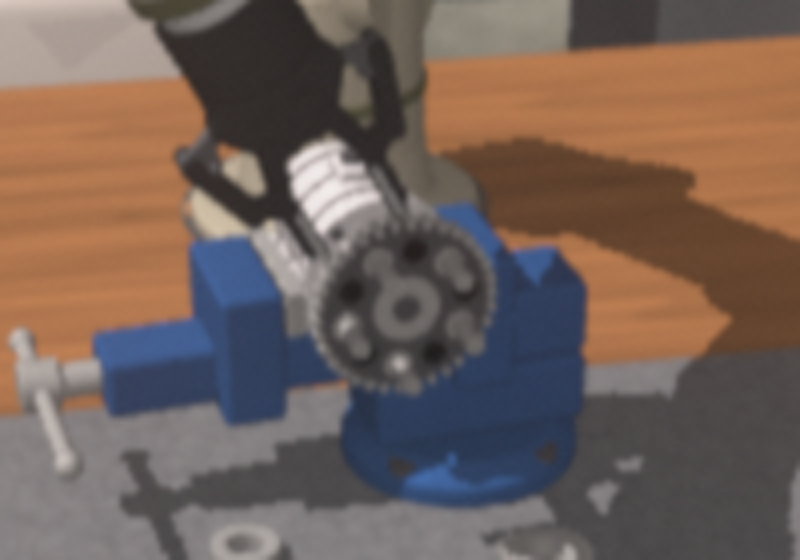

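```bash
cat >> m.py <<'E'
def rec(a,sgn,log,n=4):
    """mean of n samples, stored"""
    F=[];M=[]
    for k in range(n):
        s=telemetry.sense();F.append(s["force"]);M.append(s["wrist_torque"])
        if k<n-1: r.wait(.01)
    log.append([a,sgn,*s["position"],*s["orientation"],*np.mean(F,0),*np.mean(M,0),s["clock"]]);return log[-1]
def arc(g,a0,a1,step,log,speed=.02,n=4):
    N=max(1,int(np.ceil(abs(a1-a0)/step-1e-9)));yaw=g[3]
    ex=np.array([np.cos(yaw),np.sin(yaw),0]);ey=np.array([-np.sin(yaw),np.cos(yaw),0])
    for a in np.linspace(a0,a1,N+1)[1:]:
        p,o=pose(g,a);r.line_to(p,speed=speed,rotation=o)
        L=rec(a,np.sign(a1-a0),log,n);F=np.array(L[9:12]);M=np.array(L[12:15])
        rad=-np.sin(a)*ey+np.array([0,0,np.cos(a)]);tan=-np.cos(a)*ey+np.array([0,0,-np.sin(a)])
        print(f"a {np.degrees(a):6.1f} t {L[15]:.2f} Frad {F@rad:6.1f} Ftan {F@tan:6.1f} Fx {F@ex:5.1f} Mx {M@ex:6.3f} Mx+g {M@ex+1.02*np.sin(a):6.3f}")
E
python3 - <<'E'
from m import *
*g,a=json.load(open("g.json"))
p,o=pose(g,a);r.line_to(p,speed=.1);st("in")
effector.grip(.0,40);st("grip")
log=[];rec(a,0,log)
arc(g,a,a-.28,.07,log,speed=.01)
st("end");json.dump(log,open("log1.json","w"))
E
```

```text
in t 6.2 q [0.61, 0.58, -0.56, 1.97, -0.25, 0.8, 1.99] F [0.6 1.1 1. ] M [-0.5  -0.06 -0.  ] op 41.7
grip t 6.58 q [0.61, 0.58, -0.56, 1.97, -0.25, 0.8, 1.99] F [-0.7 -3.9  6.9] M [-0.5   0.07  0.28] op 10.8
a   23.8 t 6.92 Frad    9.9 Ftan   -5.5 Fx  -1.8 Mx  0.361 Mx+g  0.772
a   19.8 t 7.22 Frad   11.2 Ftan   -5.5 Fx  -2.6 Mx  0.442 Mx+g  0.787
a   15.8 t 7.53 Frad   11.3 Ftan   -4.4 Fx  -2.7 Mx  0.423 Mx+g  0.700
a   11.7 t 7.84 Frad   10.6 Ftan   -4.1 Fx  -2.7 Mx  0.388 Mx+g  0.596
end t 7.84 q [0.36, 0.47, -0.39, 2.03, -0.05, 0.71, 1.73] F [-2.7  2.4 11. ] M [0.33 0.53 0.31] op 10.4
```

Run:
```python
from m import *
*g,a=json.load(open("g.json"))
log=json.load(open("log1.json"));a0=a-.28
arc(g,a0,-.75,.1,log,speed=.014);arc(g,-.75,.25,.1,log,speed=.014)
st("end");json.dump(log,open("log1.json","w"))
```

```text
a    6.3 t 8.15 Frad   11.1 Ftan   -4.2 Fx  -2.8 Mx  0.628 Mx+g  0.740
a    0.8 t 8.46 Frad   11.4 Ftan   -4.6 Fx  -3.5 Mx  0.621 Mx+g  0.635
a   -4.7 t 8.77 Frad   11.5 Ftan   -4.1 Fx  -3.5 Mx  0.640 Mx+g  0.557
a  -10.1 t 9.07 Frad   11.5 Ftan   -3.7 Fx  -3.7 Mx  0.618 Mx+g  0.439
a  -15.6 t 9.38 Frad    6.6 Ftan   -6.1 Fx  -2.6 Mx  1.329 Mx+g  1.055
a  -21.1 t 9.69 Frad    6.4 Ftan   -6.1 Fx  -2.8 Mx  1.420 Mx+g  1.053
a  -26.6 t 10.00 Frad    5.7 Ftan   -6.3 Fx  -2.7 Mx  1.612 Mx+g  1.156
a  -32.0 t 10.31 Frad    4.3 Ftan   -7.2 Fx  -3.3 Mx  1.857 Mx+g  1.316
a  -37.5 t 10.62 Frad    4.5 Ftan   -7.8 Fx  -2.9 Mx  1.987 Mx+g  1.366
a  -43.0 t 10.93 Frad    4.4 Ftan   -8.0 Fx  -3.7 Mx  2.132 Mx+g  1.437
a  -37.2 t 11.24 Frad    8.1 Ftan   -3.7 Fx  -4.5 Mx  1.721 Mx+g  1.104
a  -31.5 t 11.56 Frad    6.9 Ftan   -4.3 Fx  -4.1 Mx  1.747 Mx+g  1.213
a  -25.8 t 11.88 Frad    5.6 Ftan   -4.7 Fx  -3.4 Mx  1.797 Mx+g  1.354
a  -20.1 t 12.19 Frad    4.6 Ftan   -5.2 Fx  -2.9 Mx  1.802 Mx+g  1.452
a  -14.3 t 12.51 Frad    2.7 Ftan   -6.5 Fx  -2.5 Mx  1.814 Mx+g  1.562
a   -8.6 t 12.82 Frad    1.6 Ftan   -6.6 Fx  -1.9 Mx  1.740 Mx+g  1.588
a   -2.9 t 13.14 Frad   -0.0 Ftan   -6.3 Fx  -0.9 Mx  1.710 Mx+g  1.659
a    2.9 t 13.46 Frad   -1.7 Ftan   -6.1 Fx  -0.3 Mx  1.595 Mx+g  1.646
a    8.6 t 13.78 Frad   -0.5 Ftan   -5.7 Fx  -0.4 Mx  1.226 Mx+g  1.378
a   14.3 t 14.09 Frad   -2.5 Ftan   -3.5 Fx  -0.1 Mx  0.713 Mx+g  0.966
end t 14.09 q [0.4, 0.48, -0.41, 2.02, -0.1, 0.71, 1.79] F [-0.   3.8 -1.7] M [ 0.62 -0.    0.1 ] op 10.3
```

Run:
```python
from m import *
import cv2
*g,a=json.load(open("g.json"))
for L in json.load(open("log1.json"))[::4]:
    p,o=pose(g,L[0]);print(round(np.degrees(L[0])),np.round((np.array(L[2:5])-p)*1e3,1),"rot err deg",np.round((R.from_quat(L[5:9])*R.from_quat(o).inv()).as_rotvec(degrees=True),2))
im,d=imaging.snapshot("scene");it,dt=imaging.snapshot("top");np.savez("s1.npz",im=im,d=d,it=it,dt=dt)
A=cv2.resize(im[130:270,240:400],(640,560),interpolation=cv2.INTER_CUBIC)
cv2.imwrite("pics/s1.png",A[:,:,::-1])
```

```text
28 [ 0.4 -0.5  0.5] rot err deg [-0.04 -0.06 -0.02]
12 [0.  0.8 0.7] rot err deg [0.08 0.   0.08]
-10 [-0.4  1.5  0. ] rot err deg [0.05 0.09 0.14]
-32 [-0.6  1.8 -1.3] rot err deg [0.18 0.19 0.11]
-32 [-0.3  0.   0.2] rot err deg [ 0.37  0.02 -0.07]
-9 [-0.1 -0.1  0.4] rot err deg [ 0.28 -0.08 -0.06]
14 [ 0.3 -1.1  0.5] rot err deg [ 0.19 -0.14 -0.14]
```

View pics/s1.png

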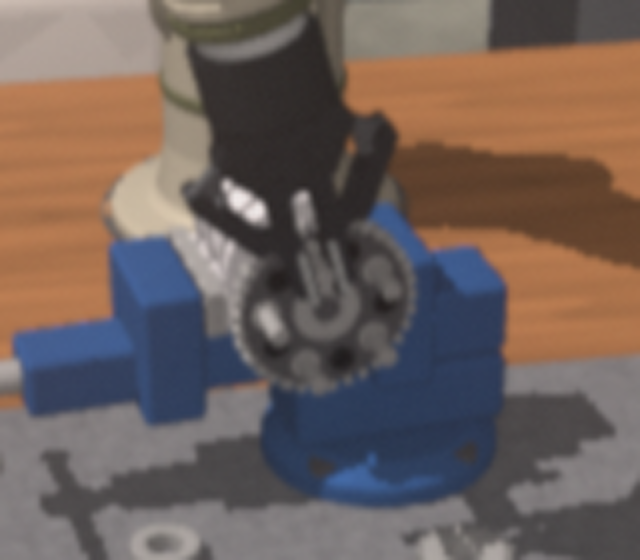

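```bash
cat >> m.py <<'E'
def axis_torque(s,g,a,off=.17):
    yaw=g[3];ex=np.array([np.cos(yaw),np.sin(yaw),0]);zt=R.from_quat(s["orientation"]).apply([0,0,1])
    return s["wrist_torque"]@ex+1.02*np.sin(a)+np.cross(s["position"]-off*zt-np.array(g[:3]),s["force"])@ex
def toolang(s,g):
    z=-(R.from_euler('z',-g[3]).apply(R.from_quat(s["orientation"]).apply([0,0,1])));return np.arctan2(-z[1],z[2])
def posang(s,g):
    zt=R.from_quat(s["orientation"]).apply([0,0,1]);v=R.from_euler('z',-g[3]).apply(s["position"]-r.pinch_z*zt-np.array(g[:3]));return np.arctan2(-v[1],v[2]),np.hypot(v[1],v[2])
E
python3 - <<'E'
from m import *
*g,a=json.load(open("g.json"))
for a1,sp in ((.40,.006),(.30,.006)):
    p,o=pose(g,a1);t0=telemetry.sense()["clock"];r.line_to(p,speed=sp,rotation=o)
    for k in range(16):
        s=telemetry.sense();pa,pr=posang(s,g)
        print(f"{s['clock']-t0:.3f} tool {np.degrees(toolang(s,g)-a1):6.2f} pos {np.degrees(pa-a1):6.2f} r {pr*1e3:.2f} F {np.round(s['force'],1)} Mx {s['wrist_torque'][0]:.2f} T {axis_torque(s,g,a1):.3f} dq {np.abs(s['dq']).max():.3f}")
        r.wait(.01 if k<8 else .03)
E
```

```text
0.633 tool   0.13 pos  -1.15 r 38.74 F [-2.1  5.   7.1] Mx 1.16 T 0.143 dq 0.008
0.642 tool   0.12 pos  -1.14 r 38.76 F [-1.1  4.5  7.7] Mx 1.12 T 0.189 dq 0.007
0.650 tool   0.12 pos  -1.14 r 38.74 F [-1.8  4.7  6.5] Mx 1.09 T 0.188 dq 0.006
0.658 tool   0.12 pos  -1.11 r 38.76 F [-1.6  4.8  7.5] Mx 1.09 T 0.101 dq 0.005
0.667 tool   0.11 pos  -1.15 r 38.76 F [-1.3  4.6  7.2] Mx 1.06 T 0.128 dq 0.007
0.675 tool   0.11 pos  -1.13 r 38.77 F [-2.2  4.3  6.6] Mx 1.12 T 0.272 dq 0.005
0.683 tool   0.11 pos  -1.12 r 38.76 F [-1.9  3.4  7.2] Mx 1.06 T 0.336 dq 0.007
0.692 tool   0.10 pos  -1.10 r 38.75 F [-1.5  5.2  7.7] Mx 1.08 T 0.018 dq 0.002
0.700 tool   0.10 pos  -1.15 r 38.74 F [-1.8  4.9  7.7] Mx 1.06 T 0.046 dq 0.006
0.733 tool   0.10 pos  -1.12 r 38.76 F [-2.4  4.3  7. ] Mx 1.03 T 0.149 dq 0.002
0.767 tool   0.09 pos  -1.11 r 38.77 F [-1.8  4.8  6.1] Mx 1.03 T 0.136 dq 0.003
0.800 tool   0.09 pos  -1.16 r 38.76 F [-2.9  4.6  6.4] Mx 1.02 T 0.110 dq 0.003
0.833 tool   0.09 pos  -1.14 r 38.75 F [-2.2  4.5  6.7] Mx 1.05 T 0.168 dq 0.002
0.867 tool   0.09 pos  -1.14 r 38.73 F [-1.9  4
[... 794 characters left out ...]
r 38.67 F [-3.2  4.2 10.7] Mx 1.15 T 0.102 dq 0.006
0.542 tool   0.12 pos  -1.01 r 38.69 F [-3.4  4.5 10.3] Mx 1.15 T 0.061 dq 0.006
0.575 tool   0.13 pos  -0.94 r 38.66 F [-2.9  4.3 10.3] Mx 1.15 T 0.110 dq 0.004
0.608 tool   0.13 pos  -0.98 r 38.65 F [-2.8  4.  11.8] Mx 1.19 T 0.130 dq 0.005
0.642 tool   0.14 pos  -1.00 r 38.69 F [-2.6  4.9 11.9] Mx 1.14 T -0.082 dq 0.002
0.675 tool   0.14 pos  -0.96 r 38.67 F [-3.2  3.7 11.4] Mx 1.24 T 0.245 dq 0.001
0.708 tool   0.14 pos  -0.93 r 38.67 F [-3.5  3.7 10.6] Mx 1.21 T 0.250 dq 0.002
0.742 tool   0.14 pos  -0.97 r 38.70 F [-3.5  4.3 10.5] Mx 1.27 T 0.190 dq 0.001
0.775 tool   0.14 pos  -0.99 r 38.67 F [-3.5  3.8 11.2] Mx 1.25 T 0.235 dq 0.003
```

```bash
cat > push.py <<'E'
from m import *
def psh(g,a0,a1,step,log,speed=.008,n=6,gap=.06):
    N=int(np.ceil(abs(a1-a0)/step-1e-9));sg=np.sign(a1-a0);yaw=g[3]
    ey=np.array([-np.sin(yaw),np.cos(yaw),0])
    for a in np.linspace(a0,a1,N+1)[1:]:
        p,o=pose(g,a);r.line_to(p,speed=speed,rotation=o);F=[]
        for k in range(n):
            s=telemetry.sense();F.append(s["force"]);r.wait(.01)
        F=np.array(F);ag=a-sg*gap
        T=np.array([.038*np.array([-np.sin(ag)*f[2]-np.cos(ag)*(f@ey),np.cos(ag)*f[2]-np.sin(ag)*(f@ey)]) for f in F])
        log.append([ag,sg,*T.mean(0),s["clock"],T[:n//2,0].mean(),T[n//2:,0].mean()])
        print(f"ag {np.degrees(ag):6.1f} t {s['clock']:.2f} T {T[:,0].mean():.3f} ({log[-1][5]:.3f} {log[-1][6]:.3f}) Frad {T[:,1].mean()/.038:.1f}")
E
python3 - <<'E'
from push import *
*g,a=json.load(open("g.json"))
L=np.array([l for l in json.load(open("log1.json"))])
P=[]
for l in L:
    zt=R.from_quat(l[5:9]).apply([0,0,1]);v=R.from_euler('z',-g[3]).apply(l[2:5]-r.pinch_z*zt-np.array(g[:3]));P.append(v[1:])
P=np.array(P)[1:]
o=least_squares(lambda c:np.hypot(*(P-c).T)-.038,[0,0],loss='soft_l1',f_scale=.0003);print("centre shift",o.x*1e3,"res mm",np.round(o.fun*1e3,1))
o3=least_squares(lambda c:np.hypot(*(P-c[:2]).T)-c[2],[0,0,.038]);print(o3.x*1e3,"rms",o3.fun.std()*1e3)
st("now")
effector.grip(.016,20);st("opened")
log=[]
psh(g,.3,.02,.14,log)
json.dump(log,open("push.json","w"))
E
```

```text
centre shift [-0.60885628  0.48006505] res mm [-0.1 -0.  -0.1 -0.  -0.  -0.  -0.   0.  -0.2 -0.1 -0.1 -0.1 -0.   0.
  0.1  0.1  0.1  0.   0.   0.   0.  -0.   0.2  0.2]
[-0.63330077  0.39254148 38.08645429] rms 0.07964543716075063
now t 15.97 q [0.44, 0.5, -0.44, 2.01, -0.14, 0.73, 1.84] F [-3.3  4.9 11.2] M [1.23 0.65 0.4 ] op 10.7
opened t 16.2 q [0.44, 0.5, -0.44, 2.01, -0.14, 0.73, 1.84] F [ 0.9 -0.2 -0.4] M [-0.32 -0.09 -0.03] op 15.9
ag   12.6 t 16.73 T 0.009 (0.009 0.010) Frad 0.1
ag    4.6 t 17.26 T 0.006 (0.003 0.008) Frad 0.0
```

Run:
```python
from push import *
*g,a=json.load(open("g.json"))
yaw=g[3];g[0]+=.00061*np.sin(yaw);g[1]-=.00061*np.cos(yaw);g[2]+=.00045;json.dump(g+[a],open("g.json","w"));print(g)
import cv2
im,d=imaging.snapshot("top");cv2.imwrite("pics/t1.png",cv2.resize(im[220:330,260:400],(764,600),interpolation=cv2.INTER_CUBIC)[:,:,::-1])
st()
log=[]
psh(g,.02,-.01,.03,log,speed=.0009,n=10)
psh(g,-.01,-.04,.03,log,speed=.0009,n=4)
st()
```

```text
[np.float64(0.509076051587365), np.float64(-0.03060524057700989), 0.17845, 0.125]
 t 17.32 q [0.14, 0.43, -0.24, 2.06, 0.13, 0.67, 1.51] F [ 0.4 -0.6  0.6] M [-0.06 -0.   -0.06] op 16.0
ag    2.9 t 17.69 T -0.006 (-0.003 -0.008) Frad -0.0
ag    1.1 t 18.07 T 0.029 (0.045 0.013) Frad 0.1
 t 18.07 q [0.06, 0.42, -0.2, 2.07, 0.19, 0.67, 1.43] F [-1.4 -1.1  0.3] M [-0.16  0.06 -0.  ] op 15.9
```

View pics/t1.png

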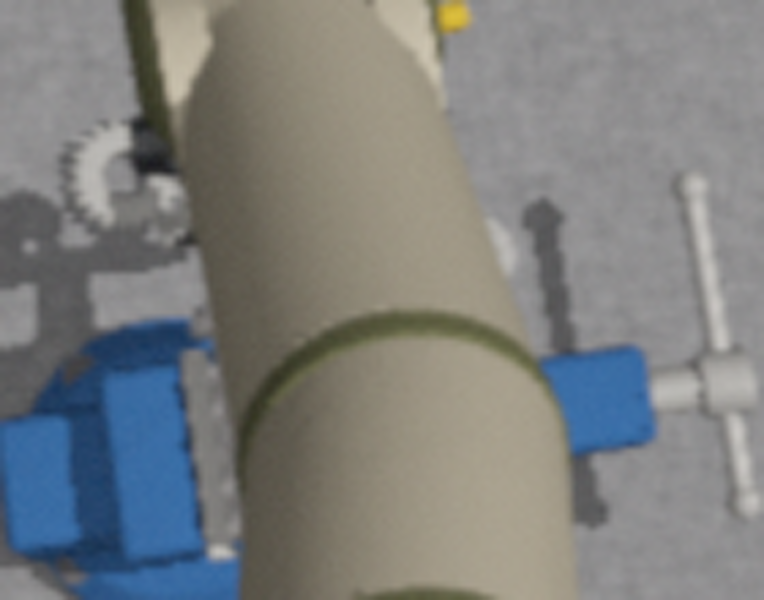

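```bash
cat >> m.py <<'E'
def gear_th(g,im,d,near):
    """pin angle (mod 72 deg) nearest `near`, from scene camera pin points, centre from the arm; rotation found on a grid"""
    P,C=cloud("scene",im,d,imaging.camera_params("scene"))
    Lc=(P-np.array(g[:3]))@R.from_euler('z',g[3]).as_matrix();rr=np.hypot(Lc[:,1],Lc[:,2])
    m=(Lc[:,0]>.013)&(Lc[:,0]<.040)&(rr<.05)&(C.max(1)>60);Q=Lc[m]
    ths=near+np.radians(np.arange(-36,36,.5));cost=[]
    for t in ths:
        dd=np.min([np.abs(np.hypot(Q[:,1]+.038*np.sin(t+k*2*np.pi/5),Q[:,2]-.038*np.cos(t+k*2*np.pi/5))-.006) for k in range(5)],0)
        cost.append(np.minimum(dd,.006).mean())
    i=np.argmin(cost);return ths[i],len(Q),min(cost),np.median(cost)
E
python3 - <<'E'
from push import *
*g,a=json.load(open("g.json"))
z=np.load("scene0.npz");print("start",gear_th(g,z["p"],z["d"],.48))
z=np.load("s1.npz");print("s1 (tool .25)",gear_th(g,z["im"],z["d"],.25))
import cv2
im,d=imaging.snapshot("scene");np.savez("s2.npz",im=im,d=d);print("now",gear_th(g,im,d,-.04))
cv2.imwrite("pics/s2.png",cv2.resize(im[160:245,275:375],(700,595),interpolation=cv2.INTER_CUBIC)[:,:,::-1])
E
```

```text
start (np.float64(0.48), 199, np.float64(0.0019155473902242282), np.float64(0.004764060220113888))
s1 (tool .25) (np.float64(0.2761799387799149), 269, np.float64(0.002684274841136647), np.float64(0.004643944979473237))
now (np.float64(0.04726646259971647), 272, np.float64(0.0028597225539233077), np.float64(0.004721126231629305))
```

View pics/s2.png

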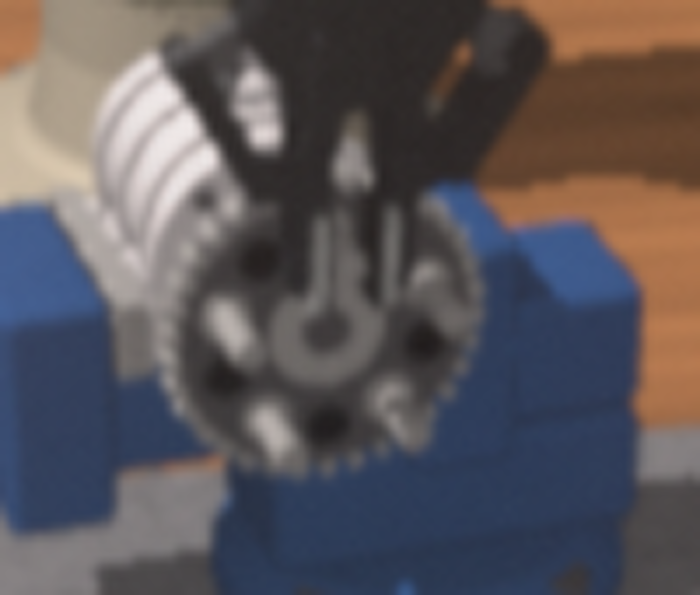

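Run:
```python
from push import *
*g,a=json.load(open("g.json"))
log=[]
psh(g,-.04,-.10,.02,log,speed=.0012,n=4)
psh(g,-.10,-.16,.03,log,speed=.0012,n=4)
```

```text
ag    0.0 t 18.43 T 0.050 (0.058 0.042) Frad 0.8
ag   -1.1 t 18.73 T 0.036 (0.046 0.026) Frad 0.7
ag   -2.3 t 19.04 T 0.018 (0.018 0.018) Frad 0.7
ag   -4.0 t 19.42 T 0.023 (0.035 0.010) Frad 0.3
ag   -5.7 t 19.79 T 0.013 (0.019 0.006) Frad 0.4
```

Run:
```python
from push import *
*g,a=json.load(open("g.json"))
yaw=g[3];ey=np.array([-np.sin(yaw),np.cos(yaw),0])
def show(a1,n=5):
    p,o=pose(g,a1);tan=-np.cos(a1)*ey+np.array([0,0,-np.sin(a1)]);rad=-np.sin(a1)*ey+np.array([0,0,np.cos(a1)])
    t0=None
    for k in range(n):
        s=telemetry.sense();zt=R.from_quat(s["orientation"]).apply([0,0,1]);t0=t0 or s["clock"]
        e=s["position"]-p-r.pinch_z*(zt-R.from_quat(o).apply([0,0,1]))
        print(f"  t {s['clock']:.3f} err tan {e@tan*1e3:.2f} rad {e@rad*1e3:.2f} ang {np.degrees(toolang(s,g)-a1):.2f} Ft {s['force']@tan:.1f} Fr {s['force']@rad:.1f} Mx {s['wrist_torque'][0]+1.02*np.sin(a1):.2f} dq {np.abs(s['dq']).max():.3f}")
        r.wait(.02)
def line(a1,sp):
    p,o=pose(g,a1);t=telemetry.sense()["clock"];r.line_to(p,speed=sp,rotation=o);print("line",a1,sp,"dur",round(telemetry.sense()["clock"]-t,3));show(a1)
line(-.26,.02);line(-.29,.001)
p,o=pose(g,-.32);j=kinematics.inverse_kinematics(p,o);t=telemetry.sense()["clock"];r.set_joints(j);print("joints dur",round(telemetry.sense()["clock"]-t,3));show(-.32)
j2=telemetry.sense()["joint_positions"]
p,o=pose(g,-.36);t=telemetry.sense()["clock"];r.goto(p,o);print("goto dur",round(telemetry.sense()["clock"]-t,3));show(-.36)
```

```text
line -0.26 0.02 dur 0.283
  t 20.083 err tan -1.57 rad 0.10 ang 0.14 Ft 0.3 Fr 0.3 Mx -0.01 dq 0.035
  t 20.100 err tan -1.32 rad 0.07 ang 0.15 Ft -0.1 Fr 0.1 Mx 0.04 dq 0.032
  t 20.117 err tan -1.06 rad 0.07 ang 0.15 Ft 0.6 Fr -0.1 Mx 0.07 dq 0.028
  t 20.133 err tan -0.80 rad 0.04 ang 0.15 Ft 0.5 Fr 0.3 Mx -0.01 dq 0.025
  t 20.150 err tan -0.58 rad 0.04 ang 0.15 Ft 0.2 Fr -1.1 Mx -0.08 dq 0.020
line -0.29 0.001 dur 0.342
  t 20.508 err tan 0.38 rad -0.08 ang 0.04 Ft -0.6 Fr -0.7 Mx 0.01 dq 0.004
  t 20.525 err tan 0.42 rad -0.10 ang 0.04 Ft 0.6 Fr 0.5 Mx -0.01 dq 0.004
  t 20.542 err tan 0.48 rad -0.07 ang 0.04 Ft -0.9 Fr -0.2 Mx 0.02 dq 0.004
  t 20.558 err tan 0.50 rad -0.08 ang 0.04 Ft 0.5 Fr 0.3 Mx -0.02 dq 0.005
  t 20.575 err tan 0.52 rad -0.09 ang 0.04 Ft -0.6 Fr 0.2 Mx 0.02 dq 0.005
joints dur 0.25
  t 20.842 err tan -0.13 rad -0.03 ang 0.03 Ft 0.8 Fr 0.1 Mx -0.02 dq 0.013
  t 20.858 err tan -0.04 rad -0.03 ang 0.04 Ft 0.1 Fr -0.2 Mx -0.03 dq 0.008
  t 20.875 err tan 0.02 rad -0.04 ang 0.04 Ft 0.1 Fr -0.3 Mx -0.02 dq 0.006
  t 20.892 err tan 0.11 rad -0.04 ang 0.04 Ft 0.7 Fr 0.8 Mx -0.03 dq 0.006
  t 20.908 err tan 0.18 rad -0.04 ang 0.04 Ft -0.1 Fr 0.0 Mx -0.00 dq 0.006
goto dur 0.25
  t 21.175 err tan -0.22 rad -0.02 ang 0.05 Ft -0.3 Fr -0.3 Mx 0.01 dq 0.012
  t 21.192 err tan -0.15 rad -0.02 ang 0.05 Ft -1.1 Fr 0.1 Mx -0.00 dq 0.011
  t 21.208 err tan -0.10 rad -0.02 ang 0.06 Ft -0.8 Fr 0.1 Mx 0.03 dq 0.010
  t 21.225 err tan -0.04 rad -0.02 ang 0.06 Ft 0.4 Fr -0.3 Mx 0.04 dq 0.007
  t 21.242 err tan 0.01 rad -0.01 ang 0.06 Ft -0.1 Fr -0.5 Mx -0.05 dq 0.007
```

```bash
cat > sw.py <<'E'
from m import *
def sweep(g,a0,a1,step,log,speed=.024,n=8,dt=.012):
    N=int(np.ceil(abs(a1-a0)/step-1e-9));sg=np.sign(a1-a0);yaw=g[3];ey=np.array([-np.sin(yaw),np.cos(yaw),0])
    for a in np.linspace(a0,a1,N+1)[1:]:
        p,o=pose(g,a);r.line_to(p,speed=speed,rotation=o);S=[]
        for k in range(n):
            s=telemetry.sense();S.append((posang(s,g)[0],*s["force"],axis_torque(s,g,toolang(s,g)),s["clock"]))
            if k<n-1:r.wait(dt)
        S=np.array(S);x=S[:,0];v=np.polyfit(S[:,5],x,1)[0]*.038
        Fy=S[:,1:4]@ey;Fz=S[:,3];Ft=-np.cos(x)*Fy-np.sin(x)*Fz;Fr=-np.sin(x)*Fy+np.cos(x)*Fz
        row=[x.mean(),sg,v,Ft.mean()*.038,Fr.mean(),S[:,4].mean(),Ft[:n//2].mean()*.038,Ft[n//2:].mean()*.038,S[-1,5],a];log.append([float(q) for q in row])
        print(f"a {np.degrees(a):6.1f} pos {np.degrees(row[0]):6.1f} v {v*1e3:5.1f}mm/s Tf {row[3]:.3f} ({row[6]:.3f} {row[7]:.3f}) Fr {row[4]:.1f} Tm {row[5]:.3f} t {row[8]:.2f}")
E
python3 - <<'E'
from sw import *
*g,a=json.load(open("g.json"))
effector.grip(.0122,20);st("tight")
log=[]
sweep(g,-.36,.12,.12,log);sweep(g,.12,-.12,.12,log)
json.dump(log,open("sw.json","w"));st()
E
```

```text
tight t 21.48 q [-0.3, 0.44, 0.02, 2.11, 0.54, 0.72, 0.98] F [ 0.6 -0.6  0.4] M [ 0.28  0.03 -0.03] op 12.5
a  -13.8 pos  -14.3 v  -0.2mm/s Tf -0.110 (-0.118 -0.101) Fr 2.1 Tm 0.057 t 21.83
a   -6.9 pos   -7.6 v  -0.6mm/s Tf -0.143 (-0.150 -0.136) Fr 2.7 Tm 0.066 t 22.20
a    0.0 pos   -0.7 v  -0.4mm/s Tf -0.156 (-0.165 -0.146) Fr 2.9 Tm 0.075 t 22.57
a    6.9 pos    6.4 v  -0.6mm/s Tf -0.165 (-0.170 -0.160) Fr 2.5 Tm 0.013 t 22.93
a    0.0 pos   -2.6 v   0.9mm/s Tf -0.313 (-0.296 -0.331) Fr 3.8 Tm 0.142 t 23.30
a   -6.9 pos   -8.7 v   0.5mm/s Tf -0.320 (-0.306 -0.333) Fr 2.3 Tm 0.186 t 23.68
 t 23.68 q [-0.04, 0.42, -0.13, 2.08, 0.27, 0.67, 1.33] F [-0.6  9.6  0.7] M [1.99 0.27 0.02] op 12.2
```

Run:
```python
from sw import *
*g,a=json.load(open("g.json"))
log=[];st()
for i in range(4): sweep(g,-.12+i*.02,-.10+i*.02,.02,log,speed=.001,n=5)
for i in range(5): sweep(g,-.04-i*.02,-.06-i*.02,.02,log,speed=.001,n=5)
json.dump(log,open("sw2.json","w"));st()
```

```text
t 23.68 q [-0.04, 0.42, -0.13, 2.08, 0.27, 0.67, 1.33] F [-0.6  9.6  0.7] M [1.99 0.27 0.02] op 12.2
a   -5.7 pos   -7.6 v   0.5mm/s Tf -0.404 (-0.402 -0.406) Fr 2.3 Tm 0.226 t 23.98
a   -4.6 pos   -6.4 v   1.1mm/s Tf -0.409 (-0.416 -0.405) Fr 1.6 Tm 0.210 t 24.29
a   -3.4 pos   -5.3 v   0.0mm/s Tf -0.413 (-0.421 -0.407) Fr 1.5 Tm 0.152 t 24.60
a   -2.3 pos   -4.1 v   0.5mm/s Tf -0.420 (-0.418 -0.422) Fr 0.9 Tm 0.105 t 24.91
a   -3.4 pos   -4.0 v  -0.3mm/s Tf -0.274 (-0.262 -0.281) Fr 2.0 Tm 0.162 t 25.22
a   -4.6 pos   -4.1 v  -0.5mm/s Tf -0.206 (-0.199 -0.211) Fr 1.9 Tm 0.066 t 25.52
a   -5.7 pos   -4.5 v  -0.4mm/s Tf -0.061 (-0.078 -0.051) Fr 0.4 Tm -0.006 t 25.83
a   -6.9 pos   -5.8 v   0.2mm/s Tf 0.069 (0.073 0.067) Fr 0.1 Tm 0.005 t 26.14
a   -8.0 pos   -7.7 v   0.3mm/s Tf 0.074 (0.086 0.066) Fr 1.0 Tm 0.050 t 26.45
 t 26.45 q [-0.06, 0.42, -0.11, 2.09, 0.3, 0.67, 1.29] F [ 0.2 -1.7  1.2] M [-0.19 -0.04  0.07] op 12.3
```

Run:
```python
from sw import *
*g,a=json.load(open("g.json"))
log=[]
sweep(g,-.14,-.50,.12,log,speed=.014,n=2)
r.wait(.25)
sweep(g,-.50,-.59,.0225,log,speed=.0012,n=5)
json.dump(log,open("sw3.json","w"));s=st();print("posang",np.degrees(posang(s,g)[0]))
im,d=imaging.snapshot("scene");print("gear th",[float(x) for x in gear_th(g,im,d,-.59)])
```

```text
a  -14.9 pos  -18.1 v   0.3mm/s Tf -0.314 (-0.315 -0.314) Fr 0.4 Tm 0.008 t 26.77
a  -21.8 pos  -24.3 v  -3.6mm/s Tf -0.332 (-0.323 -0.342) Fr -0.1 Tm 0.157 t 27.10
a  -28.6 pos  -30.3 v   2.8mm/s Tf -0.327 (-0.311 -0.343) Fr 0.5 Tm 0.108 t 27.43
a  -29.9 pos  -30.2 v   0.7mm/s Tf -0.262 (-0.258 -0.264) Fr 0.6 Tm 0.096 t 28.00
a  -31.2 pos  -30.3 v   0.8mm/s Tf -0.138 (-0.133 -0.142) Fr 0.2 Tm 0.108 t 28.32
a  -32.5 pos  -31.2 v  -0.6mm/s Tf 0.055 (0.043 0.063) Fr 1.0 Tm -0.059 t 28.65
a  -33.8 pos  -33.6 v  -0.3mm/s Tf 0.089 (0.094 0.086) Fr 1.2 Tm -0.113 t 28.98
 t 28.98 q [-0.51, 0.51, 0.14, 2.13, 0.72, 0.82, 0.73] F [-0.5 -1.4  3. ] M [-0.05  0.16 -0.09] op 12.3
posang -33.59941197874532
gear th [-0.5463667687001418, 276.0, 0.0029968372324938085, 0.004603640839616653]
```

Run:
```python
from sw import *
*g,a=json.load(open("g.json"))
effector.grip(.042,20)
p,o=pose(g,-.59,.10);r.line_to(p,speed=.3)
s=st("out");print("free M bias err",axis_torque(s,g,toolang(s,g)))
a1=.677
p,o=pose(g,a1,.10);r.goto(p,o);st("hover2")
p,o=pose(g,a1);r.line_to(p,speed=.2)
effector.grip(.0122,20);st("in")
log=[]
sweep(g,a1,a1-.36,.12,log,speed=.014,n=2)
r.wait(.15)
b=a1-.36;sweep(g,b,b-.10,.025,log,speed=.0013,n=5)
json.dump(log,open("sw4.json","w"));st()
```

```text
out t 29.9 q [-0.58, 0.4, 0.09, 2.02, 0.6, 1.04, 0.81] F [ 0.  -0.2 -0.3] M [0.5  0.07 0.  ] op 42.0
free M bias err -0.0694012976019825
hover2 t 31.31 q [0.48, 0.54, -0.11, 1.82, -0.57, 1.21, 2.39] F [ 0.4  0.8 -0.5] M [-0.64 -0.07 -0.  ] op 42.3
in t 32.35 q [0.42, 0.6, -0.16, 1.96, -0.64, 0.99, 2.44] F [-0.6 -1.2 -0.1] M [-0.73 -0.15  0.02] op 11.9
a   31.9 pos   29.5 v   2.1mm/s Tf -0.242 (-0.224 -0.260) Fr 3.6 Tm 0.115 t 32.67
a   25.0 pos   23.4 v   1.8mm/s Tf -0.266 (-0.250 -0.281) Fr 4.5 Tm 0.065 t 33.00
a   18.2 pos   17.6 v  -1.5mm/s Tf -0.188 (-0.181 -0.195) Fr 1.9 Tm 0.095 t 33.33
a   16.7 pos   17.5 v  -0.2mm/s Tf -0.111 (-0.102 -0.117) Fr -0.1 Tm 0.076 t 33.82
a   15.3 pos   16.7 v  -0.8mm/s Tf 0.101 (0.097 0.104) Fr -1.6 Tm -0.072 t 34.16
a   13.9 pos   14.4 v   0.3mm/s Tf 0.174 (0.165 0.179) Fr 0.0 Tm -0.064 t 34.50
a   12.4 pos   12.3 v  -0.4mm/s Tf 0.143 (0.165 0.129) Fr 1.1 Tm -0.105 t 34.84
 t 34.84 q [0.06, 0.45, 0.04, 2.04, -0.35, 0.73, 2.05] F [-1.5 -3.2 -0.2] M [-1.12  0.25  0.11] op 11.9
```

Run:
```python
from sw import *
*g,a=json.load(open("g.json"))
b=.677-.46;log=[]
sweep(g,b,b-.36,.12,log,speed=.014,n=2)
b-=.36;r.wait(.15)
sweep(g,b,b-.08,.02,log,speed=.001,n=5);b-=.08
sweep(g,b,b+.10,.025,log,speed=.0013,n=5);b+=.10
json.dump(log,open("sw5.json","w"));st(str(b))
```

```text
a    5.6 pos    2.5 v   2.2mm/s Tf -0.164 (-0.179 -0.148) Fr 1.9 Tm 0.150 t 35.17
a   -1.3 pos   -3.0 v  -1.9mm/s Tf -0.164 (-0.166 -0.162) Fr 0.4 Tm 0.128 t 35.49
a   -8.2 pos   -8.6 v  -1.2mm/s Tf -0.099 (-0.088 -0.110) Fr 0.3 Tm 0.097 t 35.83
a   -9.3 pos   -8.5 v  -0.2mm/s Tf -0.035 (-0.025 -0.041) Fr -0.7 Tm 0.068 t 36.28
a  -10.5 pos   -9.1 v  -1.2mm/s Tf 0.146 (0.147 0.145) Fr 0.5 Tm -0.052 t 36.59
a  -11.6 pos  -10.5 v  -0.1mm/s Tf 0.199 (0.205 0.195) Fr 1.1 Tm -0.156 t 36.90
a  -12.8 pos  -11.9 v   0.8mm/s Tf 0.219 (0.220 0.218) Fr 1.7 Tm -0.077 t 37.21
a  -11.3 pos  -11.8 v   0.8mm/s Tf 0.033 (0.023 0.040) Fr 0.2 Tm 0.032 t 37.55
a   -9.9 pos  -11.2 v   0.9mm/s Tf -0.136 (-0.126 -0.143) Fr -1.4 Tm 0.182 t 37.89
a   -8.5 pos   -9.8 v   0.0mm/s Tf -0.198 (-0.195 -0.200) Fr -1.6 Tm 0.111 t 38.23
a   -7.0 pos   -8.2 v  -0.4mm/s Tf -0.223 (-0.237 -0.214) Fr -2.4 Tm 0.018 t 38.58
-0.12299999999999997 t 38.58 q [-0.35, 0.43, 0.29, 2.1, 0.0, 0.63, 1.61] F [-0.8  5.4 -3.8] M [1.18 0.1  0.05] op 11.9
```

Run:
```python
from sw import *
*g,a=json.load(open("g.json"))
b=-.123;log=[]
sweep(g,b,b-.48,.12,log,speed=.014,n=2)
b-=.48;r.wait(.15)
sweep(g,b,b-.10,.025,log,speed=.0013,n=5);b-=.10
sweep(g,b,b+.125,.025,log,speed=.0013,n=5);b+=.125
json.dump(log,open("sw6.json","w"));st(str(b))
```

```text
a  -13.9 pos  -14.6 v  -0.6mm/s Tf -0.048 (-0.037 -0.060) Fr -0.6 Tm 0.041 t 38.91
a  -20.8 pos  -21.3 v   0.9mm/s Tf -0.101 (-0.102 -0.100) Fr 0.3 Tm 0.007 t 39.23
a  -27.7 pos  -28.0 v  -0.4mm/s Tf -0.088 (-0.113 -0.064) Fr -0.1 Tm 0.033 t 39.56
a  -34.5 pos  -34.9 v   0.3mm/s Tf -0.114 (-0.107 -0.120) Fr 1.0 Tm -0.011 t 39.88
a  -36.0 pos  -34.7 v   0.3mm/s Tf 0.125 (0.126 0.124) Fr -0.6 Tm 0.009 t 40.38
a  -37.4 pos  -36.1 v  -0.1mm/s Tf 0.238 (0.231 0.243) Fr 1.0 Tm -0.069 t 40.72
a  -38.8 pos  -38.1 v  -0.3mm/s Tf 0.259 (0.264 0.255) Fr 1.8 Tm -0.134 t 41.06
a  -40.3 pos  -39.9 v   0.8mm/s Tf 0.278 (0.277 0.278) Fr 2.7 Tm -0.086 t 41.40
a  -38.8 pos  -39.9 v   1.0mm/s Tf 0.051 (0.063 0.043) Fr 0.6 Tm -0.032 t 41.74
a  -37.4 pos  -38.4 v  -0.5mm/s Tf -0.132 (-0.143 -0.126) Fr 0.3 Tm 0.108 t 42.08
a  -36.0 pos  -36.0 v  -0.1mm/s Tf -0.141 (-0.161 -0.128) Fr 2.2 Tm 0.131 t 42.42
a  -34.5 pos  -34.1 v   0.2mm/s Tf -0.113 (-0.113 -0.114) Fr 1.5 Tm 0.042 t 42.77
a  -33.1 pos  -32.6 v  -0.7mm/s Tf -0.084 (-0.078 -0.088) Fr 0.7 Tm 0.092 t 43.11
-0.578 t 43.11 q [-0.86, 0.59, 0.66, 2.15, 0.38, 0.63, 1.11] F [ 0.3  2.6 -1. ] M [1.06 0.02 0.08] op 12.2
```

```bash
cat > fitw.py <<'E'
from m import *
off=np.degrees(2*np.pi/5)
D=[(-7,-1,.072),(-33,-1,.089),(12.3-off,-1,.172),(-11.5-off,-1,.219),(-39.5-off,-1,.278),(-4.5,1,-.418),(-8.5-off,1,-.223),(-36.5-off,1,-.141)]
import sys
D+=eval(sys.argv[1]) if len(sys.argv)>1 else []
D=np.array(D,float);t=np.radians(D[:,0])
def run(m):
    f=lambda q:-q[0]*D[m,1]-q[1]*np.sin(t[m]-q[2])-D[m,2]
    return least_squares(f,[.24,.19,-1.5])
o=run(np.ones(len(D),bool));print("D W th0",o.x[:2],np.degrees(o.x[2]),"pin pos",np.degrees(o.x[2])+off,"res",np.round(o.fun,3))
print("leave-one-out",[round(float(np.degrees(run(np.arange(len(D))!=i).x[2])+off),1) for i in range(len(D))])
E
python3 fitw.py
python3 - <<'E'
from sw import *
*g,a=json.load(open("g.json"))
b=-.578;log=[]
sweep(g,b,-.36,.12,log,speed=.014,n=2);b=-.36
r.wait(.2)
sweep(g,b,b+.08,.02,log,speed=.001,n=5);b+=.08
sweep(g,b,b-.12,.02,log,speed=.001,n=5);b-=.12
json.dump(log,open("sw7.json","w"));st(str(b))
E
```

```text
D W th0 [0.22415426 0.17082058] -83.29021329001333 pin pos -11.290213290013327 res [-0.014  0.004 -0.016  0.006  0.027  0.026 -0.009 -0.01 ]
leave-one-out [-11.2, -11.1, -12.4, -10.8, -9.1, -9.9, -12.7, -12.8]
a  -26.9 pos  -23.7 v   2.0mm/s Tf 0.275 (0.265 0.284) Fr 4.8 Tm -0.081 t 43.42
a  -20.6 pos  -18.8 v  -1.1mm/s Tf 0.242 (0.222 0.263) Fr 4.2 Tm -0.118 t 43.73
a  -19.5 pos  -19.6 v  -0.2mm/s Tf 0.189 (0.180 0.194) Fr 1.4 Tm -0.039 t 44.23
a  -18.3 pos  -19.5 v   0.3mm/s Tf -0.016 (-0.017 -0.016) Fr -0.2 Tm 0.017 t 44.54
a  -17.2 pos  -18.4 v   0.4mm/s Tf -0.168 (-0.147 -0.182) Fr -1.9 Tm 0.111 t 44.85
a  -16.0 pos  -16.7 v   0.1mm/s Tf -0.203 (-0.213 -0.197) Fr -1.9 Tm 0.103 t 45.16
a  -17.2 pos  -16.5 v  -0.7mm/s Tf -0.023 (-0.037 -0.014) Fr -0.6 Tm -0.010 t 45.47
a  -18.3 pos  -17.1 v   0.9mm/s Tf 0.141 (0.117 0.157) Fr 1.6 Tm -0.064 t 45.77
a  -19.5 pos  -18.3 v  -0.1mm/s Tf 0.222 (0.225 0.221) Fr 2.6 Tm -0.166 t 46.08
a  -20.6 pos  -20.0 v   0.8mm/s Tf 0.237 (0.237 0.237) Fr 2.7 Tm -0.092 t 46.39
a  -21.8 pos  -21.5 v   0.4mm/s Tf 0.243 (0.230 0.251) Fr 2.6 Tm -0.071 t 46.70
a  -22.9 pos  -22.9 v  -0.5mm/s Tf 0.240 (0.221 0.253) Fr 2.6 Tm -0.072 t 47.01
-0.39999999999999997 t 47.01 q [-0.68, 0.5, 0.53, 2.14, 0.27, 0.62, 1.27] F [ 0.2 -4.9  5.2] M [-0.86 -0.01  0.01] op 12.3
```

```bash
python3 fitw.py "[(-20.5-off,-1,.242),(-16.5-off,1,-.205)]"
python3 - <<'E'
from sw import *
import cv2
*g,a=json.load(open("g.json"))
effector.grip(0,70);s=st("grip");print(np.degrees(posang(s,g)[0]))
b=-.40
for t in (-.33,-.26,-.205):
    p,o=pose(g,t);r.line_to(p,speed=.005,rotation=o)
r.wait(.6);s=st("final");print("pos",np.degrees(posang(s,g)[0]),"tool",np.degrees(toolang(s,g)))
im,d=imaging.snapshot("scene");print("cam th",np.degrees(gear_th(g,im,d,-.205)[0]))
cv2.imwrite("pics/fin.png",im[:,:,::-1])
E
```

```text
D W th0 [0.22284509 0.16996878] -83.48197657485485 pin pos -11.481976574854855 res [-0.014  0.003 -0.018  0.004  0.025  0.028 -0.009 -0.01   0.007 -0.003]
leave-one-out [-11.5, -11.4, -12.3, -11.3, -10.2, -10.5, -12.2, -12.3, -11.1, -11.7]
grip t 47.23 q [-0.68, 0.5, 0.53, 2.14, 0.27, 0.62, 1.27] F [-1.5 -4.4  8.2] M [-1.02  0.2   0.05] op 9.7
-22.789356225907202
final t 49.02 q [-0.45, 0.44, 0.36, 2.11, 0.1, 0.62, 1.5] F [-3.3  0.2  9.3] M [-0.23  0.57  0.07] op 9.6
pos -12.320411718408476 tool -11.869786548177283
cam th -10.745634800181875
```

View pics/fin.png

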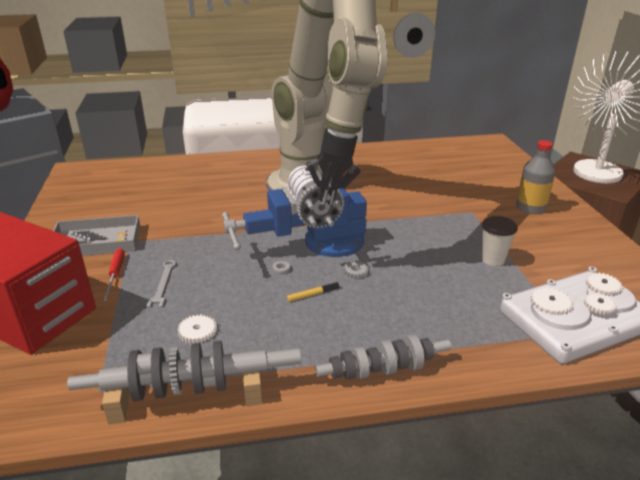

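The gear is held at about -12° and the fit says -11.5°. Bystanders haven't moved: cup at (498,242), marker at (313,292), pinion at (356,268). The pin is gripped, so I'll let the arm settle and hand in.

Run:
```python
from m import *
*g,a=json.load(open("g.json"))
r.wait(.8);s=st("settled");print("pos",np.degrees(posang(s,g)[0]),"tool",np.degrees(toolang(s,g)),"dq",np.abs(s["dq"]).max())
r.close_job()
```

```text
settled t 49.87 q [-0.45, 0.44, 0.36, 2.11, 0.1, 0.62, 1.5] F [-2.4  0.3  9. ] M [-0.19  0.51  0.08] op 9.4
pos -12.27371710410264 tool -11.871810382776728 dq 0.0019305442455426957
the job is handed in; nothing more can be done
```

The heavy side should now be straight down, within a few degrees. The arm is holding the gear there with a drive pin gripped at 70 N, and I handed the job in at 49.9 s of the 72 s allowed.

**How I found it:** I turned the gear by its pins about 112° from its first near-upright position. Slow pushes, several in each direction, gave the resistance at different angles. A fit to ten readings put the heavy side down with the held pin at -11.5°. Leaving out any single reading moved that only between -10.2° and -12.3°. The turn was in the stable sense, so this is the bottom and not the top.

**Last checks:**
- **Position:** the arm reads the pin at -12.3° and the tool at -11.9°; the camera fit gives -10.7°. That is within about 1° of the target.
- **Stillness:** everything was still when I handed in, with about 9 N of force left at the wrist.
- **Loose parts:** in the last picture the cup, tools and loose parts looked undisturbed. I judged that by eye and did not measure it.

**What did not agree:**
- **Seal drag:** it came out at 0.22 N m instead of the stated 0.30. The pushes relax a little before they can be read. Scaled by the same factor, the weight's pull is about 0.23 N m, inside the given range.
- **First attempt:** firmly gripped turning and fast pushes gave unusable readings, because the arm overshoots and springs back at each stop. I left them out.

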